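# Wedge up a bearing pedestal

### The arm

A 6-joint arm with a two-finger parallel gripper is mounted at the origin on the work surface; the furniture and walls round the work are solid. World frame = base frame: x ahead of the robot, y to its left, z up, the work surface at z = 0. Lengths are in m, angles in rad, forces in N, time in s.
With the tool pointing down it reaches from about 0.375 to 0.9 m from the base axis. Payload 3.1 kg.
Tool frame: the origin (TCP) lies between the finger pads; the fingertips stand 19 mm ahead of it and the grasp point (between the pads) is the TCP; z points along the fingers, y is the line along which they close (so a half turn about z gives the same grasp; the last joint's range is limited). The gripper opens to 85 mm and grips with 20 to 120 N. Pads are 22 mm wide; open, the fingers measure 114 mm over their backs; the gripper's body (76 mm by 85 mm) begins 54 mm behind the grasp point. The pads swing forward as they close: fully open they stand 13 mm farther back than shut.
Start: joints at [-1.421, 0.527, 1.433, -0, 1.181, -0.178], TCP at [0.201, -0.592, 0.226] pointing down, gripper open.
Joint ranges: [-3.08, 3.08], [-0.75, 2.2], [0.22, 2.44], [-1.43, 4.57], [0, 2.65], [-2.85, 2.85]. Speed limits (rad/s): [2.79, 2.79, 3.14, 3.14, 3.14, 3.14].

### API

Orientations are given as [roll, pitch, yaw] about the fixed x, y, z axes, in that order (R = Rz(yaw) Ry(pitch) Rx(roll)).
In Python, from workcell import arm, solver, get_state, get_image, camera_params gives the robot as it stands. The module is installed in compiled form; this text tells all that it offers. Calls block until the motion is done:
- arm.reach(position, orientation): joint-space move of the TCP to a pose.
- arm.movel(position, vel=0.15, ori=None, force_limit=None): straight line of the TCP; ori=None keeps the orientation; vel is the mean speed in m/s. With force_limit (N) it stops when the force on the tool has changed by that much, and returns True; else False.
- arm.goto_joints(angles): joint-space move.
- arm.grip(opening, grasp_force=None): finger opening in m; grasp_force is the grip in N (None keeps the last); returns when the fingers have stopped.
- arm.hold(seconds).
- solver.ik(position, orientation): joint angles nearest the present ones, or None.
- get_state(): the state.
- get_image(name): name is "scene" or "top"; returns the picture (384x512x3 uint8, red, green, blue); there is no depth.
- camera_params(name): a dict with "fx", "fy", "cx", "cy" (pixels), "R" (3x3) and "t" (3): a world point X has camera coordinates R X + t. Camera axes: x right, y down, z forward; pixel columns grow to the right and rows downward; lengths in m; the calibration is good to about 2 mm. A picture is of the moment at which its call begins. camera_params takes no time and is no camera call.
A pose or a line that the arm cannot do raises arm.IKError and nothing moves.
- arm.job_done(): hands the job in; it is judged then, once.
The state is a dict: "time": time; "qpos": joint angles; "joint_velocities": joint speeds; "tau": joint torques, N m; "position": TCP position; "orientation": TCP orientation; "force": force on the tool from outside, world axes, zero at the start; "moment": the same for the moment, N m; "finger_gap": finger opening in m; "finger_force": force on a finger pad.
Only numpy, scipy, OpenCV 4.12 (cv2) and the standard library are available. Lean on these libraries where they do the work, as an engineer would, in place of code of your own. Each camera call takes 0.05 s, during which the arm holds its last target. There are 200 camera calls.

### The job

Grip the steel wedge (the tapered piece, not the flat block of the same outline) by its upright handle and push its thin nose, between the two front feet, under the front edge of the bearing pedestal, opposite the stop bar of its levelling base. Push gently on only until both front feet have just lifted off the base, with a gap of about 3 mm under them and never more than 7 mm, while the rear feet stay down in front of the stop bar. Touch the pedestal with nothing but the wedge, leave the other things where they are, and finish still gripping the wedge in place so that it carries the raised edge; do not let go.

Things in the scene. Friction and masses are not known exactly. Their poses are not given: they have to be found in the camera images.
- base: Fixed dark steel base plate 142 (x) x 100 (y) x 10 mm. Origin on the table under the pedestal's place; x points from the front (where the wedge enters, nearest the robot and turned to its right) to the back; plate x -80 to +62 mm. Stop bar behind the pedestal: front face at x = +46 mm, 20 mm high. Screw heads 3 mm high, 9 mm across, near the corners; the front ones at x -71, y +-42 mm.
- pedestal: Loose aluminium bearing pedestal, 0.4 to 0.9 kg, on the base, axes along the base's. Origin: centre of the feet's underside. Plate 90 (x) x 84 (y) x 12 mm on four feet 8 mm high; ring on top, 62 mm high in all. Front edge at x = -45 mm, its underside 8 mm above the base; 42 mm clear between the front feet. Wedged up, it tips about its rear feet against the stop bar.
- foot_fl (a point): Centre of the underside of the pedestal's front left (+y) foot; 10 mm above the table at rest. Its height minus 10 mm is the gap under the foot.
- foot_fr (a point): The same for the front right (-y) foot.
- foot_rl (a point): Centre of the underside of the rear left (+y) foot, x = +35 mm on the pedestal.
- foot_rr (a point): The same for the rear right (-y) foot.
- wedge: Loose steel wedge, 0.25 kg, 88 (x) x 26 (y) mm. Origin: centre of its underside. Nose at x = +44 mm, 4 mm thick; the top rises 1 in 5 to 16 mm at x = -16. Handle block 28 (x) x 26 (y) x 42 mm high, centred at x = -30: grip it across y from above. It meets the pedestal's edge with the nose 20 mm past that edge; each 5 mm more lifts the edge 1 mm: about 35 mm is right.
- wedge_nose (a point): Middle of the underside of the wedge's nose. Note on getting there: a fixed power screwdriver hangs close to the robot's left shoulder (x 60, y 175, z 60 to 300 mm). An arm with its shoulder offset to the left strikes it when the base joint turns left past -0.78 rad; leaning the gripper back 40 to 45 degrees, away from the nose, keeps the base joint right of that.
- flat_block: Loose steel parallel block, not to be used: same outline and handle as the wedge (origin and axes alike), but its front is 12 mm thick all along. Wedge and flat block may change places.
- cutters: Bystander: side cutters with red handles, 126 mm long, lying loose on the table; origin centre of its underside.
- tweezers: Bystander: steel tweezers 124 mm long, lying loose on the table; origin centre of its underside.

How it is judged:
On the way:
1. the held wedge's nose is under the front edge, between the front feet, while the pedestal still sits on the base (contact force between the fingers and wedge above 1 N and x of wedge_nose in the frame of base between -0.04 and 0.03 m and y of wedge_nose in the frame of base between -0.03 and 0.03 m and z of wedge_nose in the frame of base between 0.007 and 0.018 m and z of each of foot_fl, foot_fr in the frame of base below 0.011 m), for 0.05 s.
At the end, for the whole second after the job is handed in: Fingers grip the level wedge (> 1 N), which carries the pedestal (> 0.5 N), nose 15 mm or more under its front edge between the feet; front feet 1.3 to 5.5 mm off the base, rear feet under 2 mm; pedestal within 8 mm and 0.12 rad of its place, untouched by the robot, at rest (contact force between the fingers and wedge above 1 N and contact force between wedge and pedestal above 0.5 N and contact force between each of the arm, the fingers and pedestal below 0.2 N and angle between wedge's own z axis and vertical below 0.12 rad and linear speed of each of pedestal, wedge below 0.01 m/s and x of wedge_nose in the frame of base between -0.03 and 0.03 m and y of wedge_nose in the frame of base between -0.03 and 0.03 m and z of wedge_nose in the frame of base between 0.007 and 0.018 m and z of foot_fl in the frame of base between 0.0113 and 0.0155 m and z of foot_fr in the frame of base between 0.0113 and 0.0155 m and z of each of foot_rl, foot_rr in the frame of base below 0.012 m and x of pedestal in the frame of base between -0.008 and 0.008 m and y of pedestal in the frame of base between -0.008 and 0.008 m and angle between the x axis of pedestal and the x axis of base, either way round below 0.12 rad); the arm keeps its last pose, push and grip.
It fails at once if a front foot raised more than 7 mm off the base (z of any of foot_fl, foot_fr in the frame of base above 0.017 m).
It fails at once if the robot pushes or carries the pedestal itself (contact force between any of the fingers, the arm and pedestal above 2 N).
It fails at once if the flat block or a bystander moved more than 25 mm (distance of any of flat_block, cutters, tweezers from where it was at the start of the episode above 0.025 m).
It also fails if it takes over 38 s, if anything falls off the work surface, if the arm or the gripper's body presses on something with over 40 N, if the wrist force passes 120 N, or if a joint passes its speed limit or range.

## Working session

There is one attempt and no reset: what is moved stays moved. The work goes in short steps, each a Python script; the robot and the scene stay as the last script left them, time stands still between calls to the robot, and variables do not carry over. Pictures are saved under pics/ and viewed, at most 10 in all, crops included, and the job is handed in when it is done.

```bash
mkdir -p pics; python3 - <<'E'
from workcell import *
import cv2, numpy as np
for n in("scene","top"):
    im=get_image(n); cv2.imwrite(f"pics/{n}0.png",cv2.resize(im[:,:,::-1],(800,600),interpolation=cv2.INTER_CUBIC)); np.save(f"pics/{n}0.npy",im)
    c=camera_params(n); print(n,{k:np.round(v,3).tolist() for k,v in c.items()}, (-np.array(c["R"]).T@c["t"]).round(3))
s=get_state(); print(s["time"],s["orientation"],s["finger_gap"])
E
```

```text
scene {'fx': 496.216, 'fy': 496.216, 'cx': 251.702, 'cy': 194.27, 'R': [[0.488, -0.872, -0.014], [-0.552, -0.297, -0.779], [0.676, 0.388, -0.626]], 't': [-0.309, 0.29, 0.826]} [-0.247 -0.505  0.739]
top {'fx': 429.968, 'fy': 429.968, 'cx': 262.912, 'cy': 195.583, 'R': [[-0.018, -1.0, 0.011], [-0.997, 0.017, -0.077], [0.077, -0.012, -0.997]], 't': [-0.044, 0.518, 0.988]} [ 0.44  -0.04   1.025]
0.1 [-3.13962137e+00 -3.80796349e-04  3.27770195e-01] 0.08557576618772814
```

View pics/scene0.png

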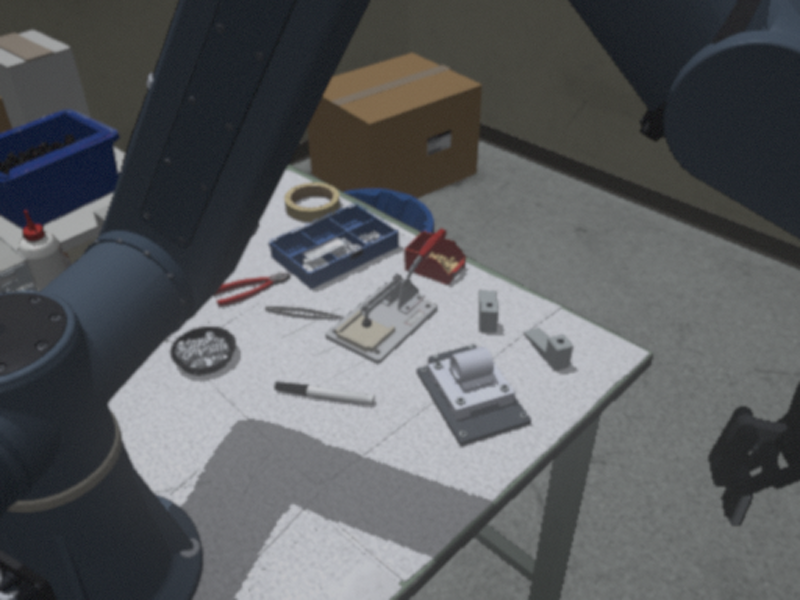

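View pics/top0.png

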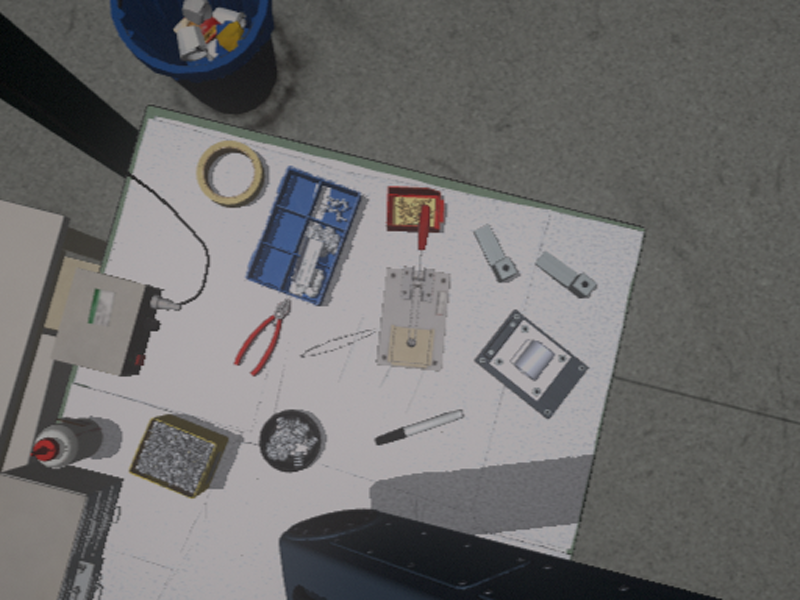

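The scene view shows the pedestal on its base at (475,390), with the two handled blocks at (488,310) and (552,347). In the top view they are at (530,360), (495,252) and (566,275). I'll zoom in on both.

```bash
python3 - <<'E'
import cv2, numpy as np
a=np.load("pics/scene0.npy")[180:290,260:375,::-1]; b=np.load("pics/top0.npy")[135:275,295:400,::-1]
cv2.imwrite("pics/zs.png",cv2.resize(a,None,fx=5.2,fy=5.2,interpolation=cv2.INTER_CUBIC))
cv2.imwrite("pics/zt.png",cv2.resize(b,None,fx=4.2,fy=4.2,interpolation=cv2.INTER_CUBIC))
E
```

```text
(no output)
```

View pics/zs.png

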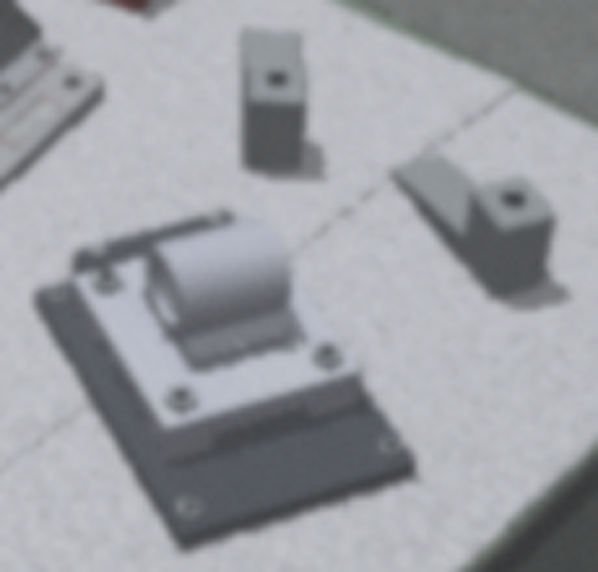

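View pics/zt.png

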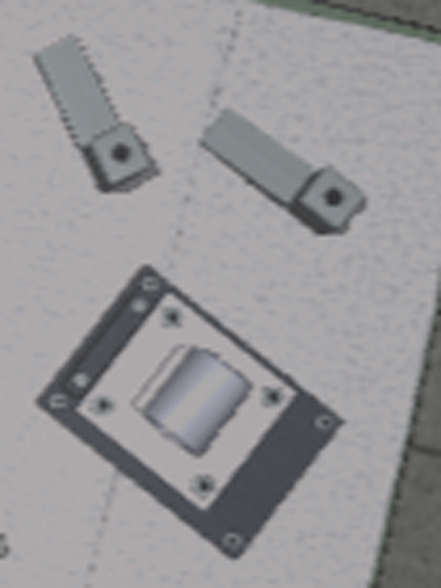

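The scene crop shows the right block tapering to a thin nose at (395,172), so it looks like the wedge. The left block is seen end-on. The stop bar is on the upper-left side, so the base front faces lower right. Next I'll triangulate key points and fit poses, trying both the wedge and flat-block models on each piece.

```bash
cat > h.py <<'E'
from workcell import *
import numpy as np, cv2
from scipy.optimize import least_squares
def crop(n,p): # crop pixel -> image pixel
    p=np.array(p,float)+.5
    return p/5.2-.5+[260,180] if n=="scene" else p/4.2-.5+[295,135]
def proj(n,X):
    c=camera_params(n); P=np.atleast_2d(X)@np.array(c["R"]).T+c["t"]
    return np.c_[c["fx"]*P[:,0]/P[:,2]+c["cx"],c["fy"]*P[:,1]/P[:,2]+c["cy"]]
def world(pose,L): # pose x,y,z,yaw
    c,s=np.cos(pose[3]),np.sin(pose[3]); L=np.atleast_2d(L)
    return L@np.array([[c,s,0],[-s,c,0],[0,0,1]])+pose[:3]
def fit(obs,p0,freez=True,f=2.):
    k=4 if freez else 3
    def full(p): return p if freez else np.r_[p[:2],p0[2],p[2]]
    def r(p): return np.concatenate([proj(n,world(full(p),L))[0]-crop(n,px) for n,L,px in obs])
    x0=p0 if freez else [p0[0],p0[1],p0[3]]
    s=least_squares(r,x0,loss="soft_l1",f_scale=.7); return full(s.x),r(s.x).reshape(-1,2)
def tri(ps,pt):
    f=lambda X:np.r_[proj("scene",X)[0]-crop("scene",ps),proj("top",X)[0]-crop("top",pt)]
    s=least_squares(f,[.5,-.3,.03]); return s.x,s.fun
E
cat > fit.py <<'E'
from h import *
np.set_printoptions(precision=4,suppress=True)
print("wedge hole",tri((513,199),(333,197)),"\nflat hole",tri((276,79),(120,153)))
print("front screws L,R",tri((187,505),(232,541)),tri((388,444),(325,422)))
S,T="scene","top"
base=[(T,(.062,.05,.01),(38,402)),(T,(.062,-.05,.01),(148,265)),(T,(-.08,.05,.01),(235,557)),(T,(-.08,-.05,.01),(343,423)),
(T,(-.071,.042,.013),(232,541)),(T,(-.071,-.042,.013),(325,422)),(S,(-.071,.042,.013),(187,505)),(S,(-.071,-.042,.013),(388,444)),
(S,(-.08,.05,.01),(183,540)),(S,(-.08,-.05,.01),(416,467)),(S,(.062,.05,.01),(38,293))]
for fz in(1,0): print("base",*fit(base,[.47,-.31,0,.9],fz))
ped=[(T,(-.045,.042,.02),(207,511)),(T,(-.045,-.042,.02),(298,391)),(T,(.045,.042,.02),(75,400)),(S,(-.045,.042,.02),(165,427)),(S,(-.045,-.042,.02),(362,367)),(S,(.045,.042,.02),(73,279))]
print("ped",*fit(ped,[.47,-.31,.01,.9],0))
def wedge(nz,sz,D):
    return [(n,{"n+":(.044,.013,nz),"n-":(.044,-.013,nz),"h":(-.03,0,.042),"a":(-.044,.013,.042),"b":(-.044,-.013,.042),"c":(-.016,.013,.042),"d":(-.016,-.013,.042),"g":(-.044,.013,0),"j":(-.016,.013,sz)}[k],p) for n,k,p in D]
W=[(T,"n+",(200,142)),(T,"n-",(225,108)),(T,"h",(333,197)),(T,"b",(366,200)),(S,"n+",(393,172)),(S,"n-",(435,151)),(S,"h",(513,199)),(S,"a",(512,238)),(S,"b",(553,212)),(S,"c",(472,190)),(S,"g",(498,291)),(S,"j",(470,232))]
F=[(T,"n+",(34,58)),(T,"n-",(73,36)),(T,"h",(120,153)),(S,"n+",(241,31)),(S,"n-",(298,31)),(S,"h",(276,79)),(S,"a",(247,102)),(S,"b",(304,102)),(S,"g",(245,166))]
for nm,D,p0 in(("right",W,[.55,-.36,0,1.05]),("left",F,[.6,-.28,0,.55])):
    for hy,nz,sz in(("wedge",.004,.016),("flat",.012,.012)):
        p,r=fit(wedge(nz,sz,D),p0,0); print(nm,hy,p,"rms",np.sqrt((r**2).mean()).round(3)); print(r.round(1).tolist())
E
python3 fit.py
```

```text
wedge hole (array([ 0.5437, -0.3091,  0.0405]), array([ 0.119 , -0.0271, -0.1144,  0.0666])) 
flat hole (array([ 0.5702, -0.1927,  0.0399]), array([ 0.0572, -0.0101, -0.0509,  0.0314]))
front screws L,R (array([ 0.3551, -0.2533,  0.012 ]), array([ 0.0291, -0.0041, -0.0298,  0.0192])) (array([ 0.42  , -0.3075,  0.0117]), array([ 0.1826, -0.0341, -0.1876,  0.1144]))
base [ 0.4332 -0.2267 -0.0034  0.8715] [[-0.2532 -0.2356]
 [-0.2427 -0.3618]
 [-0.0187  1.0212]
 [ 0.3059 -0.2521]
 [ 0.0598 -0.1669]
 [-0.1387  0.2376]
 [ 0.3685  0.887 ]
 [ 0.3339  0.9196]
 [-0.7607 -0.3445]
 [ 0.579  -0.4189]
 [-0.5532 -0.3255]]
base [ 0.4325 -0.2266  0.      0.8713] [[-0.1553  0.0625]
 [-0.0511 -0.1693]
 [ 0.231   1.4599]
 [ 0.6483  0.0781]
 [ 0.3089  0.2557]
 [ 0.1888  0.5686]
 [ 0.2116 -0.0693]
 [ 0.2841 -0.0387]
 [-0.9252 -1.2935]
 [ 0.5432 -1.3709]
 [-0.7545 -1.298 ]]
ped [ 0.4337 -0.2277  0.01    0.875 ] [[-0.484   0.2464]
 [ 0.1545  0.3088]
 [ 0.3065  2.0668]
 [ 0.1212 -0.54  ]
 [ 0.6455 -0.3501]
 [-0.1262 -1.4637]]
right wedge [ 0.5617 -0.2867  0.      0.8997] rms 0.998
[[-0.1, 0.7], [0.4, 0.3], 
[... 1968 characters left out ...]
r f_eval in f_evals]
                                    ^^^^^^^
    f = np.atleast_1d(self.fun(x, *self.args, **self.kwargs))
                      ~~~~~~~~^^^^^^^^^^^^^^^^^^^^^^^^^^^^^^
    return np.atleast_1d(self.fun(x))
                         ~~~~~~~~^^^
    return self.f(x, *self.args, **self.kwargs)
           ~~~~~~^^^^^^^^^^^^^^^^^^^^^^^^^^^^^^
  File "h.py", line 16, in r
    def r(p): return np.concatenate([proj(n,world(full(p),L))[0]-crop(n,px) for n,L,px in obs])
                                     ~~~~^^^^^^^^^^^^^^^^^^^^
  File "h.py", line 8, in proj
    c=camera_params(n); P=np.atleast_2d(X)@np.array(c["R"]).T+c["t"]
ValueError: time passes only in moves, steps and waits
```

The right piece fits the wedge model: its nose residuals are near zero, against about 3 px for the flat model. The left piece fits flat. Handle holes triangulate to z≈40 mm (true 42) and screws to 12 mm (true 13), so the two views agree to about 1.5 mm. I'll cache the calibration and overlay wireframes to check.

```bash
python3 - <<'E'
import re
s=open("h.py").read()
s=s.replace("def crop","CAM={n:camera_params(n) for n in('scene','top')}\ndef crop",1).replace("c=camera_params(n); P","c=CAM[n]; P")
s+='''
def box(x0,x1,y0,y1,z0,z1): return np.array([(x,y,z) for x in(x0,x1) for y in(y0,y1) for z in(z0,z1)])
E8=[(0,1),(2,3),(4,5),(6,7),(0,2),(1,3),(4,6),(5,7),(0,4),(1,5),(2,6),(3,7)]
NOSE=box(-.016,.044,-.013,.013,0,.004); NOSE[[1,3],2]=.016
FNOSE=box(-.016,.044,-.013,.013,0,.012); HAND=box(-.044,-.016,-.013,.013,0,.042)
BASE=box(-.08,.062,-.05,.05,0,.01); PED=box(-.045,.045,-.042,.042,.018,.03)
def overlay(n,im,items,roi,s):
    u0,v0,u1,v1=roi; o=cv2.resize(im[v0:v1,u0:u1,::-1],None,fx=s,fy=s,interpolation=cv2.INTER_CUBIC)
    for pose,B,col in items:
        p=(proj(n,world(pose,B))+.5-[u0,v0])*s-.5
        for a,b in E8: cv2.line(o,*[tuple(int(t) for t in np.round(p[k]*16)) for k in(a,b)],col,1,cv2.LINE_AA,4)
    return o
'''
open("h.py","w").write(s)
E
sed -i 's/^S,T=.*/S,T="scene","top"; R={}/; s/p,r=fit(wedge(nz,sz,D),p0,0);/p,r=fit(wedge(nz,sz,D),p0,0); R[nm,hy]=p;/' fit.py
cat >> fit.py <<'E'
b=fit(base,[.47,-.31,0,.9],0)[0]; w=R["right","wedge"]; f=R["left","flat"]
it=[(b,BASE,(0,255,255)),(b,PED,(0,255,0)),(w,NOSE,(0,0,255)),(w,HAND,(255,0,0)),(f,FNOSE,(0,0,255)),(f,HAND,(255,0,0))]
A=overlay(S,np.load("pics/scene0.npy"),it,(260,180,375,290),5.2); B=overlay(T,np.load("pics/top0.npy"),it,(295,135,400,275),4.2)
cv2.imwrite("pics/ov1.png",cv2.hconcat([cv2.resize(A,(430,411)),cv2.resize(B,(360,480))[:411]]))
np.savez("poses.npz",b=b,w=w,f=f)
E
python3 fit.py | tail -8
```

```text
right wedge [ 0.5617 -0.2867  0.      0.8997] rms 0.998
[[-0.1, 0.7], [0.4, 0.3], [0.5, 0.3], [0.9, -1.2], [-0.9, -0.9], [1.0, 0.2], [0.6, -0.2], [-1.0, -2.0], [1.8, -0.3], [-0.3, -0.9], [-0.7, 2.5], [-1.3, 0.1]]
right flat [ 0.561  -0.2862  0.      0.9227] rms 1.339
[[0.2, 0.9], [0.6, 0.3], [0.5, 0.3], [0.8, -1.3], [-1.3, -3.3], [0.6, -2.3], [0.5, -0.2], [-0.9, -1.9], [1.8, -0.3], [-0.5, -0.7], [-0.5, 2.5], [-1.6, 1.7]]
left wedge [ 0.5971 -0.1804  0.      0.4303] rms 0.768
[[-0.2, -0.4], [0.2, 0.2], [0.2, 0.1], [-0.1, 1.5], [-0.2, 1.9], [0.1, -0.6], [-0.1, -1.3], [0.7, -0.9], [-0.8, 0.7]]
left flat [ 0.5955 -0.1806  0.      0.441 ] rms 0.553
[[0.1, -0.2], [0.5, 0.2], [0.4, 0.7], [-0.3, -0.7], [-0.3, -0.4], [0.1, -0.2], [-0.1, -0.9], [0.8, -0.5], [-0.7, 1.2]]
```

View pics/ov1.png

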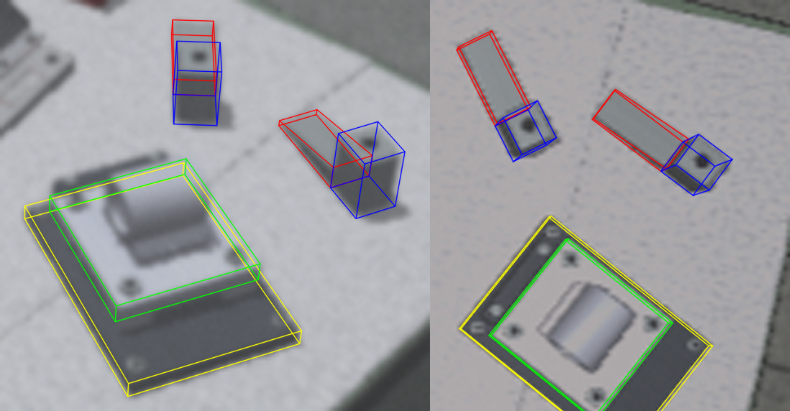

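The overlay matches in both views: the right piece is the wedge, and the base and pedestal outlines agree. Now I'll plan the waypoints and check IK and base-joint angle.

```bash
cat >> h.py <<'E'
from scipy.spatial.transform import Rotation as Ro
def ori(yaw,lean,flip):
    x=np.array([np.cos(yaw),np.sin(yaw),0]); z=np.cos(lean)*np.array([0,0,-1.])+np.sin(lean)*x
    y=flip*np.cross([0,0,1.],x); return Ro.from_matrix(np.c_[np.cross(y,z),y,z]).as_euler("xyz")
def P(pose,L): return world(pose,L)[0]
E
python3 - <<'E'
from h import *
d=np.load("poses.npz"); b,w=d["b"],d["w"]; print("rel wedge in base",b,w)
np.set_printoptions(precision=2,suppress=True)
for lean in(.6,.7,.75,.79):
  for fl in(1,-1):
    r=[]
    for nm,pose,L in(("pre",w,(-.03-.08*np.sin(lean),0,.027+.08*np.cos(lean))),("grasp",w,(-.03,0,.027)),("lift",w,(-.03,0,.067)),
       ("over",b,(-.165,0,.067)),("ent",b,(-.139,0,.0375)),("end",b,(-.084,0,.037))):
        q=solver.ik(P(pose,L),ori(pose[3],lean,fl)); r.append((nm,None if q is None else np.array(q)))
    print(lean,fl,*r,sep="\n  ")
E
```

```text
rel wedge in base [ 0.43248896 -0.22660664  0.          0.87128539] [ 0.56173093 -0.28668135  0.          0.89969216]
0.6
  1
  ('pre', array([-1.04,  0.78,  1.55,  0.62,  1.14,  2.42]))
  ('grasp', array([-0.97,  0.88,  1.58,  0.69,  1.01,  2.37]))
  ('lift', array([-0.97,  0.81,  1.57,  0.66,  1.07,  2.42]))
  ('over', array([-1.36,  0.74,  1.82,  0.54,  1.05,  2.09]))
  ('ent', array([-1.32,  0.8 ,  1.85,  0.59,  0.97,  2.06]))
  ('end', array([-1.23,  0.79,  1.9 ,  0.67,  0.91,  2.07]))
0.6
  -1
  ('pre', array([-1.04,  0.78,  1.55,  0.62,  1.14, -0.73]))
  ('grasp', array([-0.97,  0.88,  1.58,  0.69,  1.01, -0.77]))
  ('lift', array([-0.97,  0.81,  1.57,  0.66,  1.07, -0.72]))
  ('over', array([-1.36,  0.74,  1.82,  0.54,  1.05, -1.05]))
  ('ent', array([-1.32,  0.8 ,  1.85,  0.59,  0.97, -1.08]))
  ('end', array([-1.23,  0.79,  1.9 ,  0.67,  0.91, -1.07]))
0.7
  1
  ('pre', array([-1.09,  0.82,  1.53,  0.68,  1.21,  2.34]))
  ('grasp', array([-1.01,  0.91,  1.57,  0.76,  1.08,  2.29]))
  ('lift', array([-1.01,  0.84,  1.57,  0.74,  1.13,  2.34]))
  ('over', array([-1.4 ,  0.79,
[... 1349 characters left out ...]
7,  2.28]))
  ('grasp', array([-1.04,  0.94,  1.55,  0.81,  1.15,  2.23]))
  ('lift', array([-1.04,  0.87,  1.56,  0.79,  1.19,  2.28]))
  ('over', array([-1.42,  0.82,  1.77,  0.6 ,  1.21,  2.  ]))
  ('ent', array([-1.39,  0.87,  1.8 ,  0.65,  1.13,  1.97]))
  ('end', array([-1.3 ,  0.87,  1.86,  0.73,  1.07,  1.96]))
0.79
  -1
  ('pre', array([-1.12,  0.86,  1.52,  0.73,  1.27, -0.86]))
  ('grasp', array([-1.04,  0.94,  1.55,  0.81,  1.15, -0.91]))
  ('lift', array([-1.04,  0.87,  1.56,  0.79,  1.19, -0.86]))
  ('over', array([-1.42,  0.82,  1.77,  0.6 ,  1.21, -1.14]))
  ('ent', array([-1.39,  0.87,  1.8 ,  0.65,  1.13, -1.18]))
  ('end', array([-1.3 ,  0.87,  1.86,  0.73,  1.07, -1.18]))
```

```bash
python3 - <<'E'
from h import *
d=np.load("poses.npz"); w=d["w"]; le=.75; o=ori(w[3],le,-1)
pt=lambda s:P(w,(-.03-s*np.sin(le),0,.027+s*np.cos(le)))
arm.grip(.055,60)
arm.reach(pt(.12),o); print(get_state()["time"])
hit=arm.movel(pt(0),vel=.08,force_limit=15); s=get_state(); print(hit,s["time"],s["position"]-pt(0))
a=get_image("scene"); 
arm.grip(0.0,80); s=get_state(); print(s["time"],s["finger_gap"],s["finger_force"],s["force"],s["position"]-pt(0))
it=[(w,NOSE,(0,0,255)),(w,HAND,(255,0,0))]
ims=[overlay("scene",a,[],(300,170,400,270),4),overlay("scene",get_image("scene"),it,(300,170,400,270),4)]
cv2.imwrite("pics/g1.png",cv2.hconcat(ims))
E
```

```text
1.8833
False 3.5333 [ 2.02823807e-05 -5.91440504e-04  3.34929776e-04]
3.9667 0.02319158353849997 78.58517289161682 [-2.58974886 -0.65883244  3.76099688] [-0.0001315  -0.00025986  0.00047041]
```

View pics/g1.png

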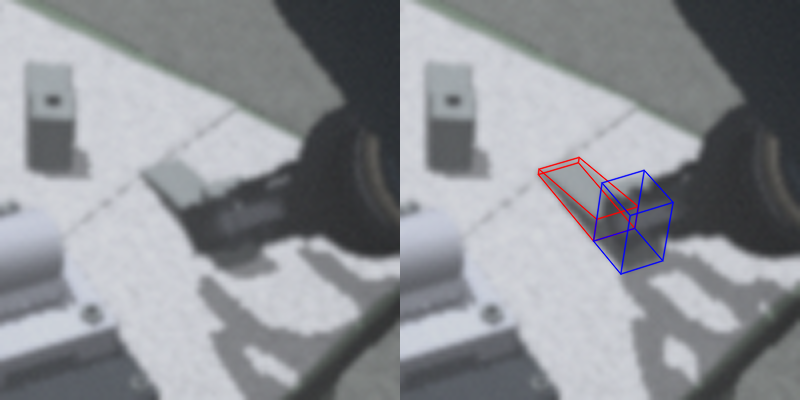

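The grip is good: the fingers stopped at 23 mm with 79 N, with the handle between the pads and the nose at (540,170). Now I'll lift, go round the pedestal to the entry side and look again.

```bash
python3 - <<'E'
from h import *
d=np.load("poses.npz"); w,b=d["w"],d["b"]; le=.75; o=ori(b[3],le,-1)
arm.movel(P(w,(-.03,0,.067)),vel=.08)
arm.movel(P(b,(-.165,-.13,.067)),vel=.15,ori=o)
arm.movel(P(b,(-.150,0,.052)),vel=.12)
s=get_state(); print(s["time"],s["finger_gap"],s["force"],s["position"]-P(b,(-.150,0,.052)))
# expected wedge: origin = TCP + .03 along x, z-.027
wp=np.r_[P(b,(-.120,0,.025)),b[3]]
it=[(b,BASE,(0,255,255)),(b,PED,(0,255,0)),(wp,NOSE,(0,0,255)),(wp,HAND,(255,0,0))]
S,T=get_image("scene"),get_image("top"); np.save("pics/s2.npy",S); np.save("pics/t2.npy",T)
A=overlay("scene",S,it,(262,195,362,305),5);B=overlay("top",T,it,(305,210,402,290),5)[:, :485]
o=np.zeros((600,800,3),np.uint8); o[:440,:400]=cv2.resize(A,(400,440)); o[:330,400:]=cv2.resize(B,(400,330)); 
o[330:600,400:]=cv2.resize(overlay("top",T,[],(325,220,393,266),5.88),(400,270))
cv2.imwrite("pics/e1.png",o)
E
```

```text
7.2167 0.02369755672562528 [-0.36914686 -0.00666193 -3.47504356] [ 4.21939059e-04 -9.73836198e-04 -3.84928894e-05]
```

View pics/e1.png

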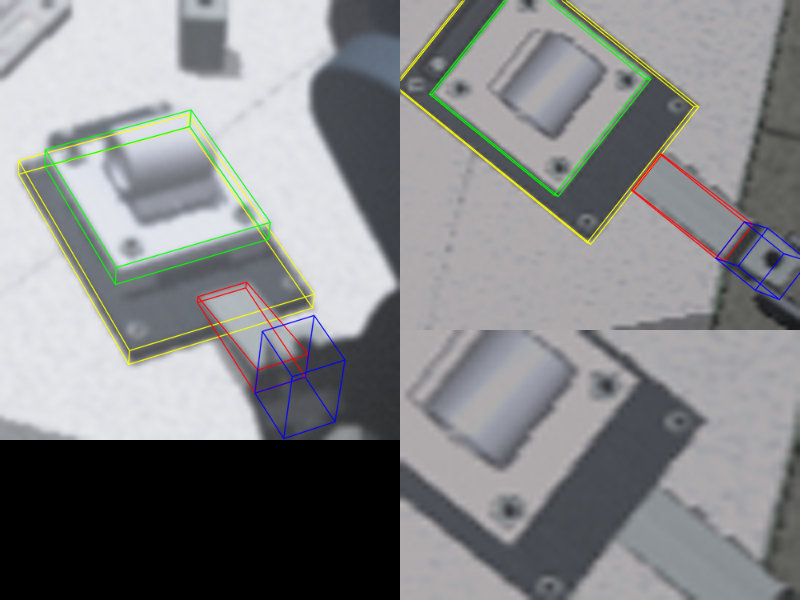

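The view shows the nose at about pixel (365,251) in the top image, within about 1–2 mm of the model and on the centreline of the base. Next I'll set the nose on the base in front of the pedestal, guarded by force.

```bash
python3 - <<'E'
from h import *
d=np.load("poses.npz"); b=d["b"]
arm.movel(P(b,(-.138,0,.0395)),vel=.06)
s0=get_state(); print(s0["time"],s0["force"],s0["position"][2])
h=arm.movel(P(b,(-.138,0,.0335)),vel=.012,force_limit=3)
s=get_state(); print(h,s["time"],s["force"],s["position"][2])
E
```

```text
7.7583 [ 0.87143653 -0.58644956 -2.78445583] 0.039161789238099064
True 8.125 [-1.29637777 -0.71169873  1.27901435] 0.03606371553322154
```

```bash
python3 - <<'E'
from h import *
np.set_printoptions(precision=2,suppress=True)
d=np.load("poses.npz"); b=d["b"]; c,s_=np.cos(b[3]),np.sin(b[3])
def show(t):
    s=get_state(); f=s["force"]; r=s["position"]-b[:3]
    print(t,round(s["time"],2),"F(x,y,z base)",np.array([c*f[0]+s_*f[1],-s_*f[0]+c*f[1],f[2]]),"nose x mm",round(1e3*(c*r[0]+s_*r[1])+74,2),"y",round(1e3*(-s_*r[0]+c*r[1]),2),"z",round(1e3*s["position"][2],2),"gap",round(1e3*s["finger_gap"],2))
show("start")
for n in(-.045,-.035,-.030):
    h=arm.movel(P(b,(n-.074,0,.0362)),vel=.03,force_limit=10); show(h)
    if h: break
arm.hold(.15); show("hold")
for n in(-.026,-.022,-.019):
    h=arm.movel(P(b,(n-.074,0,.0362)),vel=.012,force_limit=12); show(h)
    if h: break
S,T=get_image("scene"),get_image("top"); np.save("pics/s3.npy",S); np.save("pics/t3.npy",T)
E
```

```text
start 8.12 F(x,y,z base) [-1.38  0.53  1.28] nose x mm -64.37 y -0.27 z 36.06 gap 23.38
False 8.92 F(x,y,z base) [-1.69  0.08  3.18] nose x mm -44.39 y 0.09 z 36.33 gap 23.09
False 9.4 F(x,y,z base) [-3.13  0.07  6.42] nose x mm -35.33 y -0.47 z 36.57 gap 23.2
False 9.72 F(x,y,z base) [-4.61  0.02  8.14] nose x mm -30.63 y -0.78 z 36.77 gap 23.1
hold 9.87 F(x,y,z base) [-4.62 -0.83  8.6 ] nose x mm -30.63 y -0.77 z 36.75 gap 23.62
False 10.35 F(x,y,z base) [-7.94 -0.04 11.44] nose x mm -27.49 y -1.05 z 37.02 gap 23.23
False 10.83 F(x,y,z base) [-12.35   1.59  15.52] nose x mm -24.63 y -1.54 z 37.18 gap 23.56
False 11.23 F(x,y,z base) [-14.25   2.41  17.43] nose x mm -22.32 y -1.97 z 37.22 gap 23.39
```

The vertical load is rising, so the wedge is pressing on the base (slightly nose-up over the plate edge). I'll raise the command about 1 mm to relieve it, then look.

```bash
cat >> h.py <<'E'
d=np.load("poses.npz"); b=d["b"]; c_,s_=np.cos(b[3]),np.sin(b[3])
def show(t=""):
    s=get_state(); f=s["force"]; r=s["position"]-b[:3]
    print(t,round(s["time"],2),"Fbase",np.round([c_*f[0]+s_*f[1],-s_*f[0]+c_*f[1],f[2]],1),"nose x",round(1e3*(c_*r[0]+s_*r[1])+74,2),"y",round(1e3*(-s_*r[0]+c_*r[1]),2),"z",round(1e3*s["position"][2],2),"gap",round(1e3*s["finger_gap"],2))
    return s
E
python3 - <<'E'
from h import *
for z in(.0368,.0374): 
    arm.movel(P(b,(-.019-.074-.002*(z>.037),0,z)),vel=.01); show(z)
S,T=get_image("scene"),get_image("top"); np.save("pics/s4.npy",S); np.save("pics/t4.npy",T)
wp=np.r_[P(b,(-.065,0,.010)),b[3]]
it=[(b,PED,(0,255,0)),(wp,NOSE,(0,0,255))]
o=np.zeros((600,800,3),np.uint8)
o[:300,:400]=cv2.resize(overlay("scene",S,[],(275,215,355,275),5),(400,300)); o[300:,:400]=cv2.resize(overlay("scene",S,it,(275,215,355,275),5),(400,300))
o[:300,400:]=cv2.resize(overlay("top",T,[],(315,195,395,255),5),(400,300)); o[300:,400:]=cv2.resize(overlay("top",T,it,(315,195,395,255),5),(400,300))
cv2.imwrite("pics/i1.png",o)
E
```

```text
0.0368 11.58 Fbase [-13.8   1.3  14.1] nose x -22.3 y -1.96 z 37.25 gap 23.55
0.0374 11.94 Fbase [-6.4 -2.3  7.1] nose x -22.37 y -1.59 z 37.32 gap 23.36
```

View pics/i1.png

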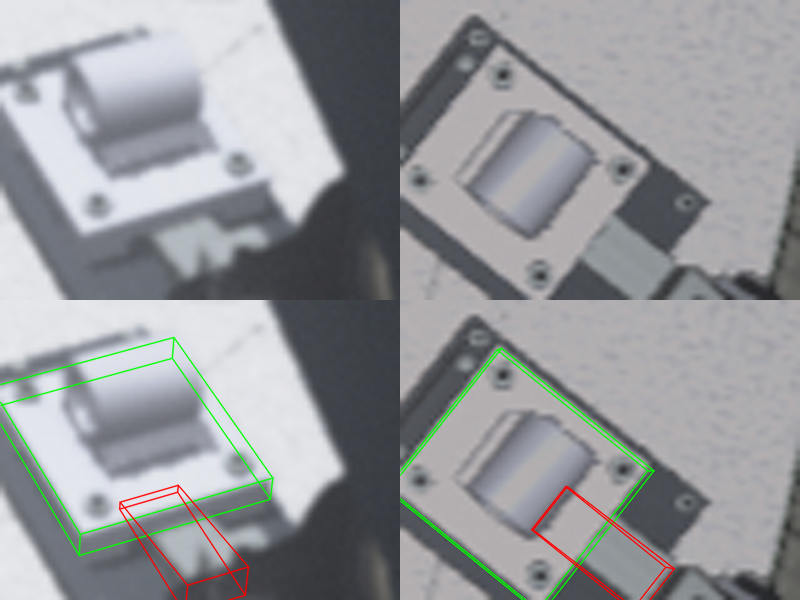

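The view shows the nose under the front edge between the feet, about 2–3 mm to the -y side (8 mm clearance each side), with the pedestal still in place. I'll push on in small steps, measuring lift by subpixel tracking of the pedestal's front against the earlier pictures.

```bash
cat >> h.py <<'E'
def lift(n,im,ref):
    """(lift mm, slide mm along x, n) from LK motion of pedestal plate top, tilt about rear feet edge"""
    g0,g1=[cv2.cvtColor(cv2.resize(i,None,fx=3,fy=3,interpolation=cv2.INTER_CUBIC),cv2.COLOR_RGB2GRAY) for i in(ref,im)]
    m=np.zeros(g0.shape,np.uint8)
    G=np.array([(x,y,.030) for x in np.linspace(-.04,.04,17) for y in np.r_[np.linspace(-.038,-.020,6),np.linspace(.020,.038,6)]])
    p0=(proj(n,world(b,G))*3+1).astype(np.float32)[:,None]
    p1,st,e=cv2.calcOpticalFlowPyrLK(g0,g1,p0,None,winSize=(31,31),maxLevel=1,minEigThreshold=2e-3)
    pb,sb,_=cv2.calcOpticalFlowPyrLK(g1,g0,p1,None,winSize=(31,31),maxLevel=1,minEigThreshold=2e-3)
    ok=(st[:,0]>0)&(np.linalg.norm(pb-p0,axis=2)[:,0]<.3); D=((p1-p0)[ok,0])/3; Q=G[ok]
    def mv(q):
        a,dx,dy=q; r=Q-[.04,0,.01]; c,s=np.cos(a),np.sin(a)
        X=np.c_[r[:,0]*c+r[:,2]*s+dx,r[:,1]+dy,-r[:,0]*s+r[:,2]*c]+[.04,0,.01]
        return (proj(n,world(b,X))-proj(n,world(b,Q))-D).ravel()
    s=least_squares(mv,[0,0,0],loss="soft_l1",f_scale=.2,x_scale=[.01,.001,.001])
    return 1e3*s.x[0]*.075,1e3*s.x[1:],ok.sum()
def meas():
    for n,k in(("scene","s"),("top","t")): 
        L=lift(n,get_image(n),np.load(f"pics/{k}2.npy")); print("   ",n,"lift %.2f"%L[0],"slide",L[1].round(2),L[2])
E
python3 - <<'E'
from h import *
for k in("s3","s4"): print(k,lift("scene",np.load(f"pics/{k}.npy"),np.load("pics/s2.npy")))
for k in("t3","t4"): print(k,lift("top",np.load(f"pics/{k}.npy"),np.load("pics/t2.npy")))
arm.movel(P(b,(-.020-.074,.002,.0377)),vel=.02); show()
for n in(-.018,-.016):
    h=arm.movel(P(b,(n-.074,.002,.0377)),vel=.012,force_limit=12); show(h)
arm.hold(.1); meas()
E
```

```text
s3 (np.float64(0.2820661435544393), array([ 1.75643747, -0.0943705 ]), np.int64(159))
s4 (np.float64(0.23263347496059053), array([ 1.82100127, -0.10066436]), np.int64(160))
t3 (np.float64(-0.42206831039744946), array([ 1.75748797, -0.04883683]), np.int64(171))
t4 (np.float64(-0.2957351659319133), array([ 1.7475947 , -0.01616205]), np.int64(170))
 12.31 Fbase [-5.5 -4.7  4.7] nose x -22.12 y -0.92 z 37.33 gap 23.08
False 12.62 Fbase [-8.4 -2.6  7.7] nose x -20.8 y -0.8 z 37.3 gap 23.53
False 12.94 Fbase [-9.7 -2.6  6.8] nose x -18.86 y -0.49 z 37.31 gap 23.19
    scene lift 0.64 slide [ 1.86 -0.06] 156
    top lift 0.50 slide [ 1.63 -0.02] 173
```

Tracking works in both views. The pedestal slid 1.8 mm back to the stop bar and the lift has started (about 0.6 mm). I'll continue.

```bash
python3 - <<'E'
from h import *
for n in(-.013,-.010,-.007):
    h=arm.movel(P(b,(n-.074,.002,.0377)),vel=.012,force_limit=15); show(h); meas()
    if h: break
E
```

```text
False 13.54 Fbase [-9.4 -1.   8. ] nose x -15.63 y -0.14 z 37.33 gap 23.43
    scene lift 1.22 slide [ 1.86 -0.08] 155
    top lift 0.89 slide [ 1.74 -0.04] 169
False 14.04 Fbase [-9.9 -1.9  7.7] nose x -12.49 y 0.1 z 37.31 gap 23.58
    scene lift 2.01 slide [ 1.64 -0.09] 151
    top lift 0.84 slide [ 1.83 -0.04] 168
False 14.54 Fbase [-9.5 -1.8  7.6] nose x -9.38 y 0.27 z 37.32 gap 23.56
    scene lift 2.51 slide [ 1.55 -0.09] 148
    top lift 2.00 slide [ 1.62 -0.  ] 168
```

```bash
python3 - <<'E'
from h import *
h=arm.movel(P(b,(-.0035-.074,.002,.0377)),vel=.012,force_limit=15); show(h); meas()
arm.hold(1.0); s=show(); meas(); print(s["finger_force"])
S,T=get_image("scene"),get_image("top")
o=np.zeros((400,800,3),np.uint8)
o[:,:400]=cv2.resize(overlay("scene",S,[],(275,210,355,290),5),(400,400)); o[:,400:]=cv2.resize(overlay("top",T,[],(315,190,395,270),5),(400,400))
cv2.imwrite("pics/f1.png",o)
E
```

```text
False 15.08 Fbase [-8.2 -1.1  7.4] nose x -5.81 y 0.39 z 37.34 gap 23.31
    scene lift 3.01 slide [ 1.71 -0.24] 140
    top lift 3.80 slide [1.24 0.06] 166
 16.18 Fbase [-10.6  -0.4   7.7] nose x -5.79 y 0.4 z 37.33 gap 23.19
    scene lift 3.01 slide [ 1.7  -0.24] 140
    top lift 3.86 slide [1.22 0.06] 166
80.2197253704071
```

View pics/f1.png

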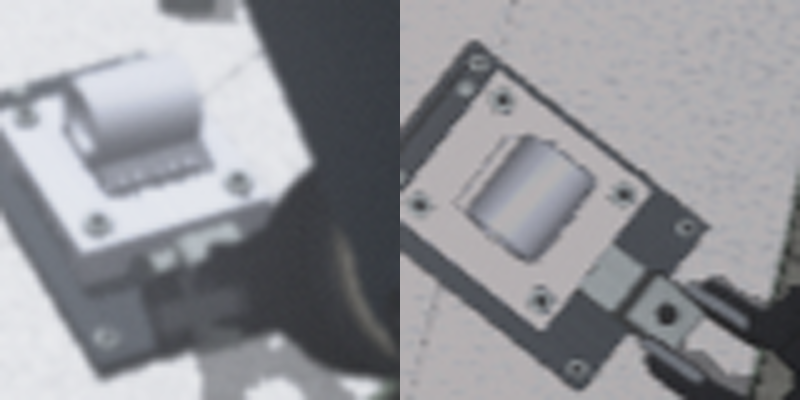

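The picture shows the wedge at top-panel (610,280), centred under the front edge with the handle gripped and the fingers clear of the pedestal. The lift is steady at 3.0 mm in the scene view and 3.8 mm in the top view, so I'm handing in.

```bash
python3 -c "
from workcell import *
print(arm.job_done()); print(get_state()['time'])"
```

```text
the job is handed in; nothing more can be done
None
the job is handed in; nothing more can be done
```

The job is handed in at about 16.5 s of the 38 s allowed: the gripped wedge carries the pedestal's front edge, with the front feet about 3.0 mm (scene view) to 3.8 mm (top view) off the base, but the hand-in call returned no verdict.

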